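Prop open the jeweller's tool chest

TASK

Open the grey tool chest on the bench and prop it: lift the lid right up, swing the prop rod with the orange grip up out of its clip, and let the lid down gently until the rod's end sits in the slot under the lid and carries it. Never let the lid drop, and leave the other things on the bench and in the chest where they are.

Things in the scene. Friction and masses are not known exactly. Their poses are not given: they have to be found in the camera images.
- chest: grey steel tool chest, fixed: 260 wide (its y) x 210 deep (its x) x 90 mm to the rim, plus a 25 mm lid. Origin: centre of the underside, on the bench. x points from the front (handle, x = -105) to the hinge side, y along the width, z up. Its front faces about the robot's right, its -y end away from the robot. A wooden insert holding tools, up to 50 mm high, fills it except along the -y end
- lid_hinge (a point): middle of the hinge axis, which runs along the chest's y; chest frame x = 105, y = 0, z = 90 mm
- lid (a joint): opening angle of the lid, rad: 0 shut, 1.48 fully open at its stop. About 0.7 kg; takes about 4 N at the handle. It stands by itself above about 1.3 rad and falls shut by its weight when left below that. Resting on the seated rod it reads about 0.87 (50 degrees)
- prop (a joint): angle of the prop rod, rad: 0 lying in its open-topped clip and pointing to the hinge, growing as it swings up (to 1.75). The pivot is stiff: the rod stays at the angle where it is left, and takes 1 to 2 N at the grip to move. Seated in the slot it reads about 0.885; while the lid comes down, the slot's flared mouth takes in a rod that is off by up to about 0.05
- lid_handle (a point): middle of the steel bar handle along the lid's front edge: round bar 10 mm thick along the chest's y, 90 mm clear between its legs, 40 mm in front of the lid. At lid angle a: chest frame x = 105 - 250 cos a + 12.5 sin a, y = 0, z = 90 + 250 sin a + 12.5 cos a (mm)
- lid_slot (a point): seat in the slot of the bright bracket under the lid: where the centre of the rod's round end lies when seated. Chest frame x = 105 - 140 cos a + 18 sin a, y = -85, z = 90 + 140 sin a + 18 cos a (mm) at lid angle a. The slot opens away from the lid's underside; 16 mm long, 20 deep, flared to 31 at its mouth
- prop_pivot (a point): the rod's pivot near the front of the -y end: chest frame x = -78, y = -85, z = 78 mm. The rod swings in the chest's x-z plane: at prop angle b, a point d along it lies at x = -78 + d cos b, z = 78 + d sin b. Beside the lying rod 35 mm is free either way, below it 60 mm; its clip (16 wide, 12 long) holds it 140 mm from the pivot
- prop_grip (a point): middle of the orange grip sleeve, 92 mm along the rod from the pivot; the sleeve is 14 thick and 50 long, the steel rod 8 thick
- prop_tip (a point): centre of the rod's rounded end (8 mm ball end), 169 mm from the pivot
- tin: round metal tin, 42 across, 20 high, in the chest; leave it alone
- loupe: folding magnifier, 50 long, in the chest; leave it alone
- hammer: hammer lying on the bench; leave it alone
- bench_block: square steel block 75 x 75 x 22 on the bench; leave it alone
- jar: amber jar with black cap, 60 across, 85 high, on the bench; leave it alone
- file: flat file with a wooden handle, 245 long, on the bench; leave it alone
- brass_brush: brush lying on the bench; leave it alone
- pliers: pliers with red handles, 130 long, on the bench; leave them alone

How it is judged (in metres and radians):
On the way, in this order (a step that is already met when the one before it is completed fails the run):
1. the lid is lifted well open (value of joint lid above 1 rad), for 0.2 s.
2. the prop rod is swung up out of its clip (value of joint prop above 0.7 rad), for 0.2 s.
At the end, for the whole second after the job is handed in: The rod's end sits in the lid's slot (within 8 mm of its seat), the lid stands still on it between 0.80 and 0.94 rad, and the robot has let go (distance between prop_tip and lid_slot below 0.008 m and value of joint lid between 0.8 and 0.94 rad and velocity of joint lid between -0.05 and 0.05 rad/s); the robot touches nothing.
It fails at once if the lid drops (closes faster than 2 rad/s) (velocity of joint lid below -2 rad/s).
It fails at once if another thing is moved by more than 30 mm (distance of any of tin, loupe, hammer, bench_block, jar, file, brass_brush, pliers from where it was at the start of the episode above 0.03 m).
It also fails if it takes over 64 s, if anything falls off the work surface, if the arm or the gripper's body presses on something with over 40 N, if the wrist force passes 120 N, or if a joint passes its speed limit or range.

ROBOT

A 7-joint arm with a two-finger parallel gripper is mounted at the origin on the work surface. World frame = base frame: x ahead of the robot, y to its left, z up, the work surface at z = 0. Lengths are in m, angles in degrees, forces in N, time in s.
With the tool pointing down it reaches from about 0.4 to 0.9 m from the base axis. Payload 5.5 kg.
Tool frame: the origin (TCP) lies on the centre line of the jaws, within the pads' length; the fingertips stand 11 mm ahead of it and the grasp point (between the pads) lies 8 mm behind it; z points along the fingers, x is the direction in which the jaws open and shut, and the axes are right-handed (so a half turn about z gives the same grasp; the last joint's range is limited). The gripper opens to 92 mm and grips with 3 to 60 N. Pads are 19 mm wide; open, the fingers measure 130 mm over their backs; the gripper's body (75 mm by 190 mm) begins 47 mm behind the grasp point.
Start: joints at [82.345, 28.699, -24.465, 88.831, 12.651, 65.22, -12.049], TCP at [0.251, -0.599, 0.238] pointing down, gripper open.
Joint ranges: [-164.97, 164.97], [-17.58, 116.51], [-87.97, 89.64], [11.32, 138.91], [-80.73, 260.73], [10.89, 115.49], [-147.41, 147.41]. Speed limits (degrees/s): [147.25, 147.25, 180, 180, 180, 180, 180].

INTERFACE

Orientations are given as a 3x3 rotation matrix whose columns are the frame's x, y, z axes.
In Python, from rig import env, eyes, ticket gives the robot as it stands.
- The arm moves only by the shell command python3 -m inch 'ROWS' [FORCE]. ROWS is JSON, a list that holds one entry, the list of rows, each a list of 5 numbers: the closure, from -1 (fully open) to 1 (shut), then the shift along the world's x, y, z in mm, then the turn about the world's z in degrees. A call has 1 to 20 rows; each row is the pose to reach, as a shift and turn from the pose commanded when the call began; what a row does not reach only later rows make up. A row lasts 1/12 s, in which the tool goes at most 41.7 mm and 7.16 degrees, less where a joint would pass 70% of its speed; a pose out of reach is approached as far as the arm can. A call with a gripper value outside its range is refused whole. The fingers move at their own pace and stop on an object; FORCE is the grip in N (left out, the last holds). Time passes only in rows, so rows that repeat a pose let the fingers close. It gives the time, the measured TCP pose, the force and the opening at its end, in the units of the state.
- env.observe(): the state, without advancing time (a new reading comes with each control period).
- eyes.grab_frame(name): name is "scene" or "top"; returns a dict with "pixels" (420x560x3 uint8, red, green, blue), "fx", "fy", "cx", "cy" (pixels), "R" (3x3) and "t" (3): a world point X has camera coordinates R X + t. Camera axes: x right, y down, z forward; pixel columns grow to the right and rows downward; lengths in m; the calibration is good to about 2 mm. A picture is of the moment at which its call begins. There is no depth.
- ticket.job_done(): hands the job in, once; it reports no verdict.
The state is a dict: "t": time; "qpos": joint angles; "qd": joint speeds; "joint_efforts": joint torques, N m; "tool_pos": TCP position; "ee_rot": TCP orientation; "contact_force": force on the tool from outside, world axes, zero at the start; "torque": the same for the moment, N m; "width": finger opening in m.
Only numpy, scipy, OpenCV 4.12 (cv2) and the standard library are available. Lean on these libraries where they do the work, as an engineer would, in place of code of your own. Each camera call takes 0.05 s, during which the arm holds its last target.

## Working session

There is one attempt and no reset: what is moved stays moved. The work goes in short steps, Python scripts to look and compute and a shell command to move; the robot and the scene stay as the last step left them, time stands still between calls to the robot, and variables do not carry over. Pictures are saved under pics/ and viewed, and the job is handed in when it is done.

```bash
ls; mkdir -p pics
python3 - <<'E'
from rig import env, eyes
import cv2,numpy as np
s=env.observe()
for k in s: print(k,np.round(s[k],3).tolist())
for n in("scene","top"):
    f=eyes.grab_frame(n); cv2.imwrite(f"pics/{n}0.png",cv2.cvtColor(f["pixels"],cv2.COLOR_RGB2BGR))
    print(n,f["fx"],f["fy"],f["cx"],f["cy"],np.round(f["R"],4).tolist(),f["t"], (-np.array(f["R"]).T@f["t"]))
E
```

```text
pics
t 0.0
qpos [82.345, 28.753, -24.454, 88.89, 12.653, 65.219, -12.049]
qd [0.107, -0.02, -0.107, -0.008, 0.098, 0.045, -0.096]
joint_efforts [-0.0, -56.659, -5.816, -27.911, -0.069, 0.031, 0.0]
tool_pos [0.251, -0.599, 0.237]
ee_rot [[0.387, -0.922, -0.001], [-0.922, -0.387, 0.002], [-0.002, -0.0, -1.0]]
contact_force [0.234, 0.519, -0.948]
torque [-0.001, -0.011, -0.026]
width 0.092
scene 534.0838561631132 534.0838561631132 281.6156659451337 205.34756904725594 [[0.1222, 0.9925, 0.0002], [0.8503, -0.1046, -0.5157], [-0.5119, 0.0631, -0.8567]] [-0.08414029 -0.38760488  1.8697568 ] [ 1.29692101 -0.07506959  1.40202285]
top 384.12398940635507 384.12398940635507 280.65565983671786 213.15279833637965 [[0.0044, -0.9999, 0.0148], [-0.9899, -0.0065, -0.1418], [0.1419, -0.014, -0.9898]] [0.00287876 0.52037848 1.15982342] [0.3505508  0.02253061 1.22171966]
```

View pics/scene0.png

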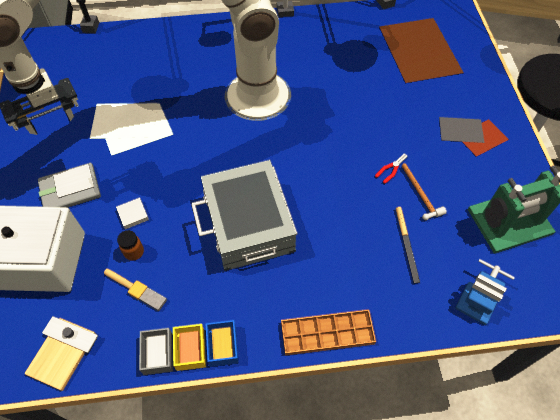

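View pics/top0.png

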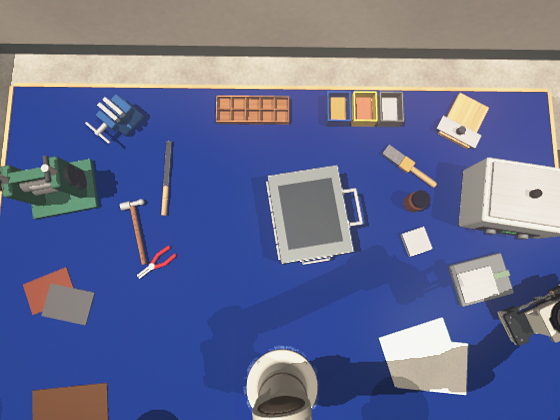

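Run:
```python
import cv2
a=cv2.imread("pics/top0.png")[155:275,255:375]; cv2.imwrite("pics/top0c.png",cv2.resize(a,None,fx=5,fy=5,interpolation=cv2.INTER_CUBIC))
a=cv2.imread("pics/scene0.png")[150:280,185:305]; cv2.imwrite("pics/scene0c.png",cv2.resize(a,None,fx=4.6,fy=4.6,interpolation=cv2.INTER_CUBIC))
```

```text
(no output)
```

View pics/top0c.png

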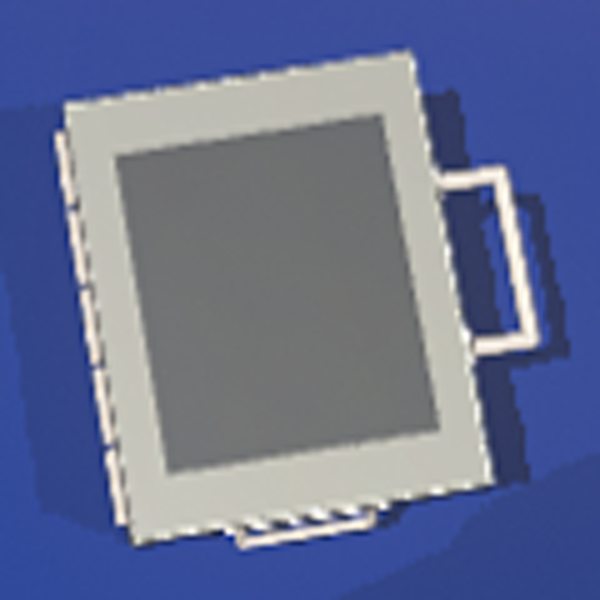

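View pics/scene0c.png

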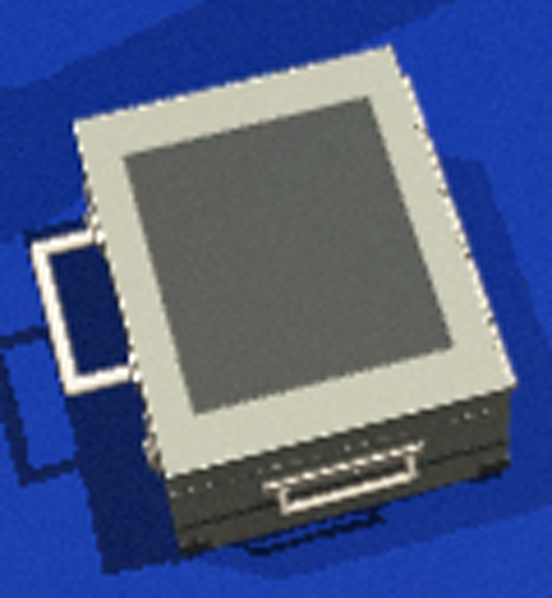

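```bash
cat > h.py <<'E'
import numpy as np, cv2
from scipy.optimize import least_squares
from rig import env, eyes
def grab(n,name=None):
    f=eyes.grab_frame(n); f["R"]=np.array(f["R"]);f["t"]=np.array(f["t"])
    if name: cv2.imwrite("pics/"+name,cv2.cvtColor(f["pixels"],cv2.COLOR_RGB2BGR))
    return f
def proj(f,X):
    c=np.atleast_2d(X)@f["R"].T+f["t"]
    return np.c_[f["fx"]*c[:,0]/c[:,2]+f["cx"],f["fy"]*c[:,1]/c[:,2]+f["cy"]]
def ch2w(p,X):
    X=np.atleast_2d(X); c,s=np.cos(p[2]),np.sin(p[2])
    return np.c_[p[0]+c*X[:,0]-s*X[:,1],p[1]+s*X[:,0]+c*X[:,1],X[:,2]]
def handle(a): return np.array([.105-.25*np.cos(a)+.0125*np.sin(a),0,.09+.25*np.sin(a)+.0125*np.cos(a)])
def slot(a): return np.array([.105-.14*np.cos(a)+.018*np.sin(a),-.085,.09+.14*np.sin(a)+.018*np.cos(a)])
def rod(b,d): return np.array([-.078+d*np.cos(b),-.085,.078+d*np.sin(b)])
E
python3 - <<'E'
from h import *
T=grab("top");S=grab("scene")
ct=(np.array([(66,102),(411,52),(494,484),(134,545)])+.5)/5-.5+[255,155]
cs=(np.array([(75,120),(390,46),(515,384),(165,474)])+.5)/4.6-.5+[185,150]
Lt=np.array([(105,-130,115),(-105,-130,115),(-105,130,115),(105,130,115)])/1e3
Ls=np.array([(-105,130,115),(105,130,115),(105,-130,115),(-105,-130,115)])/1e3
ft=lambda p:(proj(T,ch2w(p,Lt))-ct).ravel(); fs=lambda p:(proj(S,ch2w(p,Ls))-cs).ravel()
for n,f in(("t",ft),("s",fs),("both",lambda p:np.r_[ft(p),fs(p)])):
    r=least_squares(f,[.55,0,1.6]); print(n,np.round(r.x,4),np.degrees(r.x[2]),np.round(r.fun,1))
p=r.x; np.save("pose.npy",p)
hw=ch2w(p,handle(0)); print(hw, proj(T,hw),proj(S,hw)); print((proj(T,hw)-[255,155])*5,(proj(S,hw)-[185,150])*4.6)
for a in np.arange(0,1.49,.1): print(round(a,2),np.round(ch2w(p,handle(a))-hw,3)*1000)
print("grip up",ch2w(p,rod(0,.092)),ch2w(p,rod(.885,.092)), "hinge",ch2w(p,[.105,0,.09]))
E
```

```text
t [ 0.5101 -0.0783  1.7345] 99.37825176703186 [-0.4  0.5  0.4 -0.2  0.   0.1 -0.  -0.4]
s [ 0.51   -0.0771  1.7365] 99.49684669702087 [-0.4 -0.   0.5 -0.6 -0.6  0.2  0.4  0.4]
both [ 0.5101 -0.0777  1.7356] 99.44284811797914 [-0.7  0.5  0.2 -0.2 -0.2  0.1 -0.2 -0.4 -0.5 -0.   0.4 -0.5 -0.8  0.2
  0.2  0.4]
[[ 0.53385366 -0.22070059  0.1025    ]] [[357.48067886 206.00205852]] [[196.59197507 218.41463475]]
[[512.4033943  255.01029259]] [[ 53.32308532 314.70731985]]
0.0 [[0. 0. 0.]]
0.1 [[-0.  2. 25.]]
0.2 [[-1.  7. 49.]]
0.3 [[-2. 15. 73.]]
0.4 [[-4. 24. 96.]]
0.5 [[ -6.  36. 118.]]
0.6 [[ -8.  50. 139.]]
0.7 [[-11.  66. 158.]]
0.8 [[-14.  84. 176.]]
0.9 [[-17. 103. 191.]]
1.0 [[-21. 124. 205.]]
1.1 [[-24. 146. 216.]]
1.2 [[-28. 169. 225.]]
1.3 [[-32. 193. 232.]]
1.4 [[-36. 217. 236.]]
grip up [[ 0.59161576 -0.04990967  0.078     ]] [[ 0.59715084 -0.08318988  0.14920018]] hinge [[0.49283773 0.02591184 0.09      ]]
```

```bash
python3 -m inch '[[[0.35,15,20,20,-1],[0.35,45,60,40,-3],[0.35,75,100,40,-5],[0.35,105,140,40,-7],[0.35,135,180,40,-9],[0.35,165,220,40,-11],[0.35,195,260,40,-13],[0.35,225,300,40,-13.4],[0.35,250,335,40,-13.4],[0.35,270,362,35,-13.4],[0.35,283,378,20,-13.4],[0.35,283,378,0,-13.4],[0.35,283,378,-20,-13.4],[0.35,283,378,-30,-13.4],[0.35,283,378,-30,-13.4],[0.35,283,378,-30,-13.4]]]' 20
python3 - <<'E'
from h import *
grab("scene","s1.png");grab("top","t1.png");s=env.observe();print(s["ee_rot"],s["qpos"],s["contact_force"])
a=np.hstack([cv2.resize(cv2.imread("pics/s1.png")[120:270,160:310],(400,400)),cv2.resize(cv2.imread("pics/t1.png")[140:290,250:400],(400,400))]);cv2.imwrite("pics/c1.png",a)
E
```

```text
t: 1.53
tool_pos: [0.5332, -0.2231, 0.2074]
ee_rot: [[0.16, -0.987, -0.002], [-0.987, -0.16, -0.0], [-0.0, 0.002, -1.0]]
contact_force: [0.2, -0.6, 0.5]
width: 0.0299
[[ 0.15928079 -0.98723237  0.0013713 ]
 [-0.98723196 -0.15928272 -0.00144074]
 [ 0.00164077 -0.00112431 -0.99999802]] [ 45.21418028  24.44292231 -32.24811707 100.86938365  15.0135586
  58.89051133 -73.35929025] [-0.54068195  0.54092545 -0.23423755]
```

View pics/c1.png

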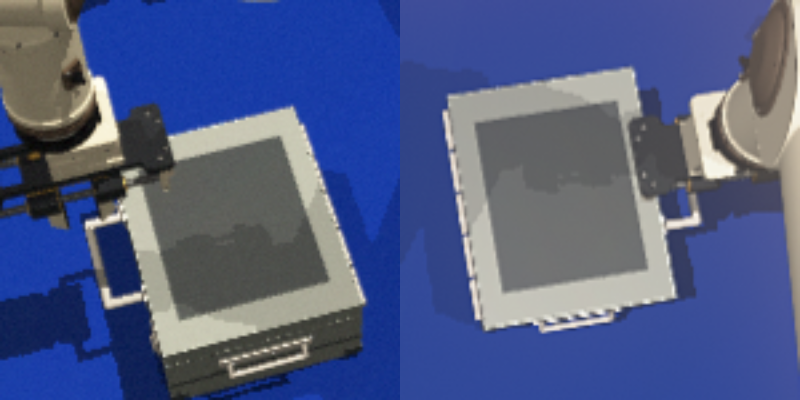

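View pics/s1.png

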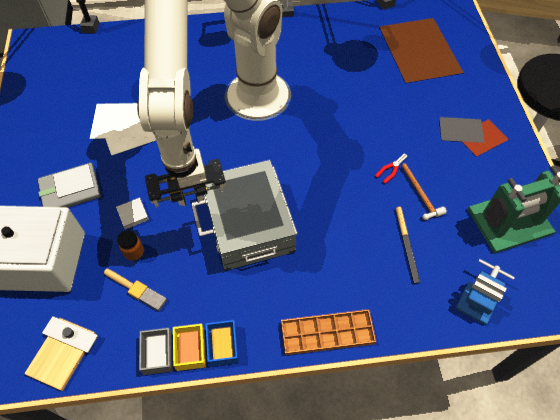

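```bash
python3 -m inch '[[[0.35,0,0,-25,0],[0.35,0,0,-55,0],[0.35,0,0,-85,0],[0.35,0,0,-105,0],[0.35,0,0,-113,0],[0.35,0,0,-113,0]]]' 20
python3 - <<'E'
from h import *
grab("scene","s2.png");grab("top","t2.png");s=env.observe();print(s["contact_force"])
a=np.hstack([cv2.resize(cv2.imread("pics/s2.png")[150:260,165:275],(400,400)),cv2.resize(cv2.imread("pics/t2.png")[150:260,300:410],(400,400))]);cv2.imwrite("pics/c2.png",a)
E
```

```text
t: 2.13
tool_pos: [0.5331, -0.2225, 0.0939]
ee_rot: [[0.16, -0.987, -0.002], [-0.987, -0.16, 0.0], [-0.001, 0.002, -1.0]]
contact_force: [-0.2, 0.2, -0.1]
width: 0.0298
[ 0.58672299 -0.80290299 -0.02829834]
```

View pics/c2.png

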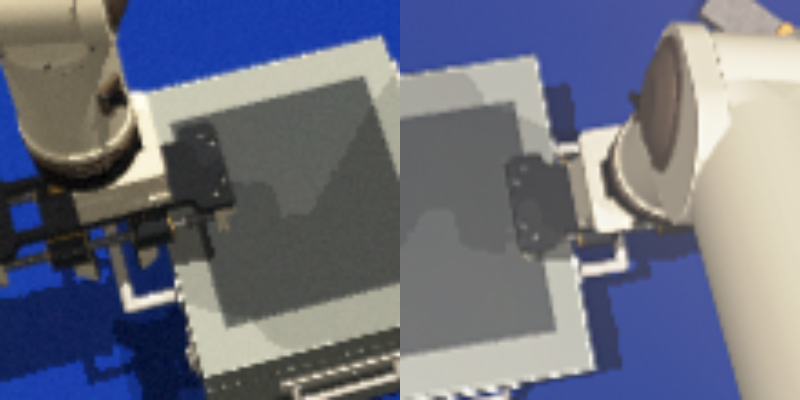

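```bash
python3 -m inch '[[[1,0,0,0,0],[1,0,0,0,0],[1,0,0,0,0],[1,0,0,0,0],[1,0,0,0,0],[1,0,0,0,0]]]' 20
```

```text
t: 2.73
tool_pos: [0.5349, -0.2213, 0.0958]
ee_rot: [[0.163, -0.987, 0.001], [-0.987, -0.163, -0.0], [0.001, -0.001, -1.0]]
contact_force: [-1.9, 0.9, 5.9]
width: 0.009
```

```bash
python3 -m inch '[[[1,0,0.5,12,0],[1,0,2,25,0],[1,-0.5,4,37,0],[1,-1,7,49,0],[1,-1.5,11,61,0],[1,-2,15,73,0],[1,-3,19,85,0],[1,-4,24,96,0],[1,-5,30,107,0],[1,-6,36,118,0],[1,-7,43,129,0],[1,-8,50,139,0],[1,-8,50,139,0]]]'
```

```text
t: 3.82
tool_pos: [0.5266, -0.1717, 0.2368]
ee_rot: [[0.163, -0.987, 0.002], [-0.987, -0.163, -0.003], [0.004, -0.001, -1.0]]
contact_force: [2.6, -4.4, 1.5]
width: 0.0091
```

```bash
python3 -m inch '[[[1,-1.5,8,10,0],[1,-3,16,19,0],[1,-4.5,25,28,0],[1,-6,34,37,0],[1,-7.5,43,45,0],[1,-9,53,52,0],[1,-11,63,59,0],[1,-13,74,66,0],[1,-14.5,85,72,0],[1,-16,96,77,0],[1,-18,107,82,0],[1,-20,119,86,0],[1,-22,131,90,0],[1,-24,143,93,0],[1,-26,155,95.5,0],[1,-28,167,97.5,0],[1,-29,173,98,0],[1,-30,178,98,0],[1,-30,181,98,0],[1,-30,181,98,0]]]'
python3 - <<'E'
from h import *
grab("scene","s3.png");grab("top","t3.png");s=env.observe();print(s["contact_force"],s["qpos"])
E
```

```text
t: 5.48
tool_pos: [0.4962, 0.0104, 0.3339]
ee_rot: [[0.163, -0.987, 0.001], [-0.987, -0.163, -0.001], [0.001, -0.001, -1.0]]
contact_force: [-2.1, -0.3, 13.6]
width: 0.0092
[-2.83402367 -1.11018681 13.71843228] [ 33.58317863   9.00964239 -41.96186866 103.02042922   6.45304677
  70.30159671 -90.84030029]
```

View pics/s3.png

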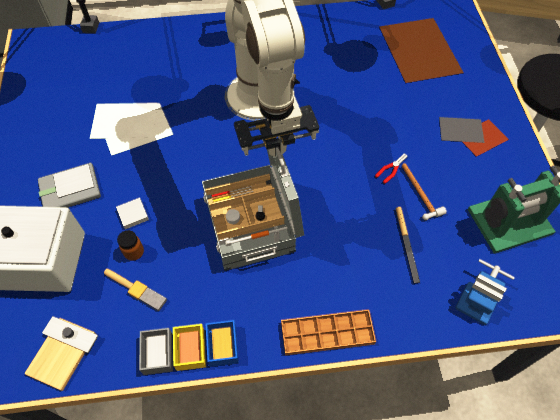

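View pics/t3.png

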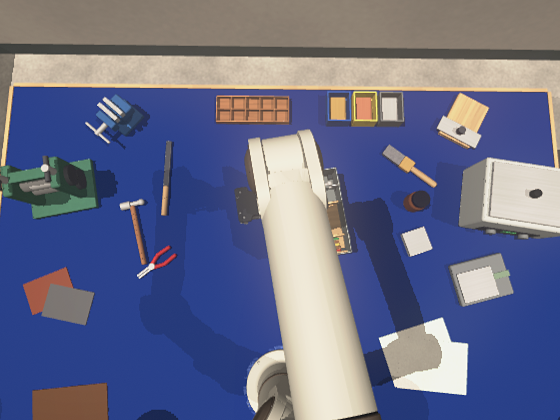

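```bash
python3 -m inch '[[[0.4,0,0,0,0],[0.4,0,0,0,0],[0.4,0,0,0,0],[0.4,0,0,0,0],[0.4,0,0,15,0],[0.4,0,0,35,0],[0.4,0,0,60,0],[0.4,5,-15,80,0],[0.4,15,-35,80,0],[0.4,15,-35,80,0]]]'
python3 - <<'E'
from h import *
grab("scene","s4.png");s=env.observe();print(s["contact_force"],s["qpos"])
E
```

```text
t: 6.42
tool_pos: [0.5127, -0.03, 0.4123]
ee_rot: [[0.157, -0.988, 0.002], [-0.988, -0.157, -0.002], [0.002, -0.001, -1.0]]
contact_force: [-0.7, -0.9, -0.5]
width: 0.0275
[-0.33473811  0.52468447 -0.46927775] [ 36.25305785   8.15178902 -40.35017578  93.83612691   5.35392624
  80.01461375 -85.64616902]
```

View pics/s4.png

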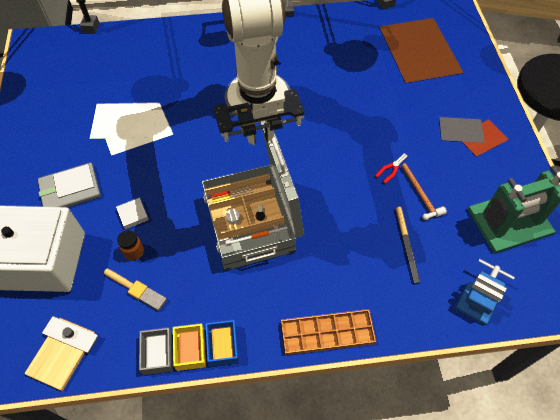

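Run:
```python
from h import *
S=grab("scene");p=np.load("pose.npy")
im=cv2.resize(cv2.imread("pics/s4.png")[155:275,190:310],None,fx=5,fy=5,interpolation=cv2.INTER_CUBIC)
for X in (rod(0,0),rod(0,.067),rod(0,.092),rod(0,.117),rod(0,.169),slot(1.465)):
    u=(proj(S,ch2w(p,X))[0]-[190,155]+.5)*5; print(u); cv2.circle(im,tuple(int(v) for v in u),3,(0,255,0),-1)
cv2.imwrite("pics/c4.png",im); print(ch2w(p,rod(0,.088)))
```

```text
[191.2450682  439.26555606]
[307.91629241 408.97588469]
[351.05902395 397.775358  ]
[393.99151355 386.6294134 ]
[482.62430608 363.61895666]
[516.50010503 212.92028166]
[[ 0.59227201 -0.05385547  0.078     ]]
```

View pics/c4.png

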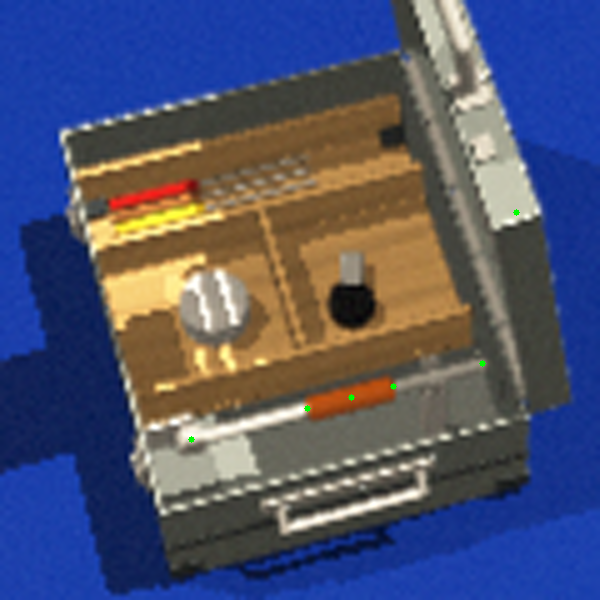

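```bash
python3 -m inch '[[[0.48,5,-10,0,-7],[0.48,15,-20,0,-14],[0.48,25,-30,0,-21],[0.48,35,-40,0,-28],[0.48,45,-45,0,-35],[0.48,55,-45,0,-42],[0.48,65,-45,0,-49],[0.48,75,-45,0,-56],[0.48,81,-40,-10,-63],[0.48,81,-35,-20,-70],[0.48,81,-30,-40,-77],[0.48,81,-28,-60,-84],[0.48,81,-28,-80,-90],[0.48,81,-28,-110,-90],[0.48,81,-28,-130,-90],[0.48,81,-28,-150,-90],[0.48,81,-28,-150,-90],[0.48,81,-28,-150,-90]]]'
python3 - <<'E'
from h import *
grab("scene","s5.png");grab("top","t5.png");s=env.observe();print(s["contact_force"],s["qpos"],s["tool_pos"],s["ee_rot"][:,0])
E
```

```text
t: 8.02
tool_pos: [0.5897, -0.0514, 0.2587]
ee_rot: [[-0.987, -0.159, -0.005], [-0.159, 0.987, -0.003], [0.005, -0.002, -1.0]]
contact_force: [-0.0, 0.4, 0.8]
width: 0.0232
[ 0.36427771 -0.15684298 -1.08962225] [ -37.82855919   28.32238555   54.88857897   97.82555443  -24.75610125
   67.20113567 -146.74045055] [ 0.59099689 -0.05096929  0.25980237] [-0.9863044  -0.16488707  0.00398511]
```

View pics/s5.png

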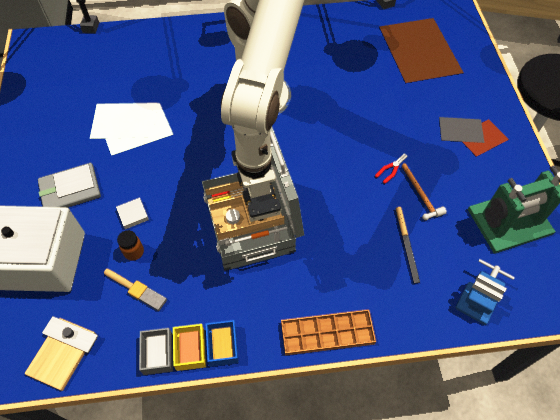

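View pics/t5.png

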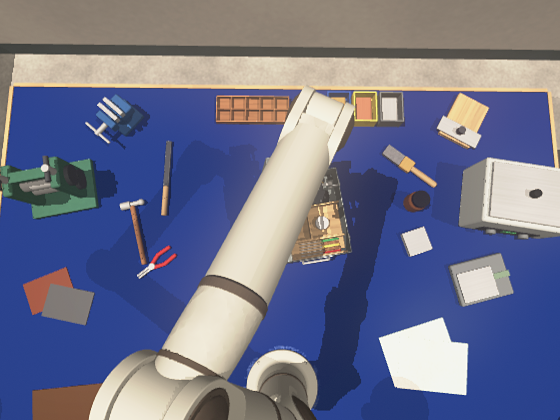

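```bash
python3 -m inch '[[[0.48,0,-5,20,0],[0.48,0,-15,50,5],[0.48,0,-20,80,12],[0.48,-10,-20,110,19],[0.48,-20,-20,130,26],[0.48,-30,-20,150,33],[0.48,-40,-20,150,40],[0.48,-45,-20,150,47],[0.48,-45,-20,150,54],[0.48,-45,-20,150,61],[0.48,-45,-20,150,68],[0.48,-45,-20,150,75],[0.48,-45,-20,150,82],[0.48,-45,-20,150,89],[0.48,-45,-20,150,95],[0.48,-45,-20,150,95]]]'
python3 - <<'E'
from h import *
grab("scene","s6.png");s=env.observe();print(s["contact_force"],s["qpos"],s["tool_pos"],s["ee_rot"][:,0])
E
```

```text
t: 9.45
tool_pos: [0.5471, -0.0733, 0.4124]
ee_rot: [[0.252, -0.968, 0.001], [-0.968, -0.252, 0.001], [-0.001, -0.001, -1.0]]
contact_force: [-0.0, -0.3, -0.7]
width: 0.0238
[-0.18657253  0.14773366  0.52938004] [-30.97518765  11.82596217  43.02513214  90.93954121  -8.23056607
  80.41033038 -62.93123105] [ 0.54711583 -0.0734603   0.41229766] [ 2.46279829e-01 -9.69198379e-01 -8.64308465e-04]
```

View pics/s6.png

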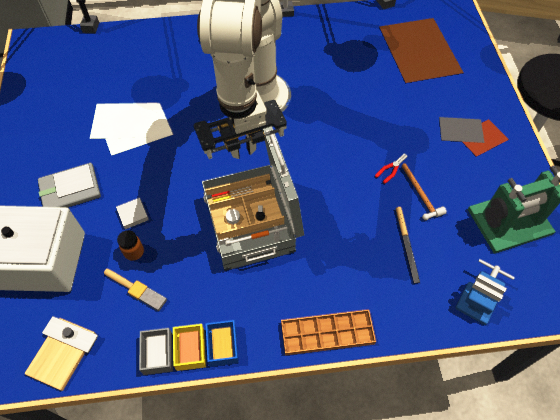

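```bash
python3 -m inch '[[[0.48,0,0,0,7],[0.48,0,0,0,14],[0.48,5,0,0,21],[0.48,15,0,0,28],[0.48,20,0,0,35],[0.48,25,0,0,42],[0.48,30,0,0,49],[0.48,35,0,0,56],[0.48,40,0,0,63],[0.48,45,0,0,70],[0.48,45,0,0,77],[0.48,45,0,0,85],[0.48,45,0,0,85],[0.48,45,0,0,85]]]'
python3 - <<'E'
from h import *
grab("scene","s7.png");grab("top","t7.png");s=env.observe();print(s["contact_force"],s["qpos"],s["tool_pos"],s["ee_rot"][:,0])
a=np.hstack([cv2.resize(cv2.imread(f"pics/{n}7.png"),(400,300)) for n in "st"]);cv2.imwrite("pics/c7.png",a)
E
```

```text
t: 10.67
tool_pos: [0.5922, -0.0736, 0.4119]
ee_rot: [[0.988, 0.158, 0.0], [0.158, -0.988, 0.0], [0.0, -0.0, -1.0]]
contact_force: [-0.4, 0.0, -0.0]
width: 0.0238
[-0.16434446 -0.39909082  1.10727812] [-19.06867298  16.20629848  30.51505728  84.47199795  -8.25750327
  81.54257586  20.72798922] [ 0.59217521 -0.07358484  0.4119165 ] [9.87504181e-01 1.57592378e-01 3.67692626e-04]
```

View pics/c7.png

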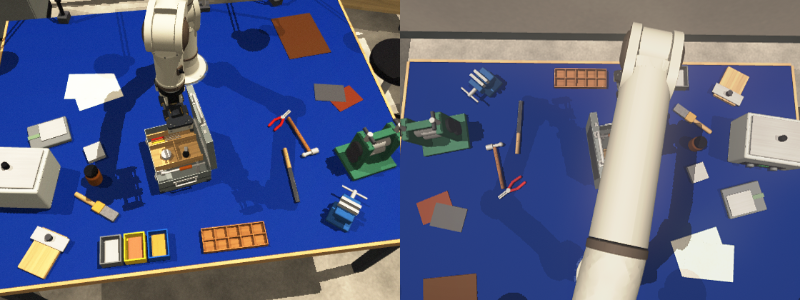

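```bash
cat > kin.py <<'E'
import numpy as np
from scipy.optimize import least_squares
from scipy.spatial.transform import Rotation as Ro
D=[([82.345,28.753,-24.454,88.89,12.653,65.219,-12.049],[.251,-.599,.237],[.387,-.922,0]),
([45.214,24.443,-32.248,100.869,15.014,58.891,-73.359],[.5332,-.2231,.2074],[.1593,-.9872,0]),
([33.583,9.010,-41.962,103.02,6.453,70.302,-90.840],[.4962,.0104,.3339],[.163,-.987,0]),
([36.253,8.152,-40.350,93.836,5.354,80.015,-85.646],[.5127,-.03,.4123],[.157,-.988,0]),
([-37.829,28.322,54.889,97.826,-24.756,67.201,-146.74],[.591,-.051,.2598],[-.9863,-.1649,0]),
([-30.975,11.826,43.025,90.94,-8.231,80.410,-62.931],[.5471,-.0735,.4123],[.2463,-.9692,0]),
([-19.069,16.206,30.515,84.472,-8.258,81.543,20.728],[.5922,-.0736,.4119],[.9875,.1576,0])]
def fk(L,s,q):
    q=np.radians(q); d1,d3,a4,a5,d5,a6,d7,o7,o1=L
    T=Ro.identity();p=np.zeros(3);pts=[]
    def tr(v):
        nonlocal p; p=p+T.apply(v); pts.append(p)
    T=Ro.from_euler('z',s[0]*q[0]+o1);tr([0,0,d1]);T=T*Ro.from_euler('y',s[1]*q[1])
    tr([0,0,d3]);T=T*Ro.from_euler('z',s[2]*q[2]);tr([a4,0,0]);T=T*Ro.from_euler('y',s[3]*q[3]);tr([a5,0,d5])
    T=T*Ro.from_euler('z',s[4]*q[4]);T=T*Ro.from_euler('y',s[5]*q[5]);tr([a6,0,d7])
    T=T*Ro.from_euler('z',s[6]*q[6]+o7)
    return p,T.as_matrix(),np.array(pts)
E
python3 - <<'E'
from kin import *
import itertools
best=[]
for s1,s3,s5,s7 in itertools.product([1,-1],repeat=4):
    s=[s1,1,s3,1,s5,1,s7]
    for o7 in(0,1.57,3.14,-1.57):
        f=lambda L:np.concatenate([np.r_[fk(L,s,q)[0]-t,.3*(fk(L,s,q)[1][:,0]-x),.3*(fk(L,s,q)[1][:,2]-[0,0,-1])] for q,t,x in D])
        r=least_squares(f,[.3,.3,.05,.05,.35,.07,.25,o7,0],max_nfev=60); best.append((r.cost,s,r.x))
best.sort(key=lambda b:b[0])
for b in best[:3]:print(b[0],b[1],np.round(b[2],3))
np.save("L.npy",best[0][2]);np.save("sg.npy",best[0][1])
for q,t,x in (D[2],D[-1]): print(np.round(fk(best[0][2],best[0][1],q)[2],3), t)
E
```

```text
0.00012739045148220702 [-1, 1, -1, 1, -1, 1, -1] [-0.578  0.533  0.     0.025  0.486  0.014 -0.574 -3.185 -0.043]
0.0001273904514822191 [-1, 1, -1, 1, -1, 1, -1] [-0.578  0.533  0.     0.025  0.486  0.014 -0.574 -3.185 -0.043]
0.000127390451482223 [-1, 1, -1, 1, -1, 1, -1] [-0.578  0.533  0.     0.025  0.486  0.014 -0.574  3.099 -0.043]
[[ 0.     0.    -0.578]
 [ 0.067 -0.049 -0.052]
 [ 0.068 -0.049 -0.052]
 [ 0.512  0.014 -0.238]
 [ 0.498  0.013  0.336]] [0.4962, 0.0104, 0.3339]
[[ 0.     0.    -0.578]
 [ 0.142  0.042 -0.066]
 [ 0.143  0.042 -0.067]
 [ 0.604 -0.077 -0.162]
 [ 0.591 -0.074  0.412]] [0.5922, -0.0736, 0.4119]
```

Run:
```python
from h import *
T=grab("top");S=grab("scene")
for d in(.2,.25,.3,.35,.4,.45):print(d,proj(T,[.512,.014,.336+d])[0].round(),proj(S,[.512,.014,.336+d])[0].round(),proj(T,[.604,-.077,.412+d])[0].round(),proj(S,[.604,-.077,.412+d])[0].round())
```

```text
0.2 [280. 179.] [278.  98.] [336. 115.] [237. 111.]
0.25 [281. 172.] [278.  82.] [341. 102.] [235.  93.]
0.3 [281. 164.] [278.  64.] [347.  87.] [233.  74.]
0.35 [282. 155.] [278.  44.] [354.  69.] [230.  52.]
0.4 [282. 144.] [277.  23.] [363.  47.] [228.  29.]
0.45 [283. 130.] [277.   0.] [374.  19.] [225.   2.]
```

View pics/t7.png

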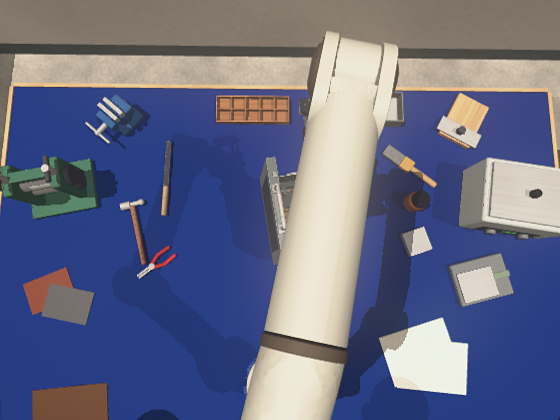

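View pics/s7.png

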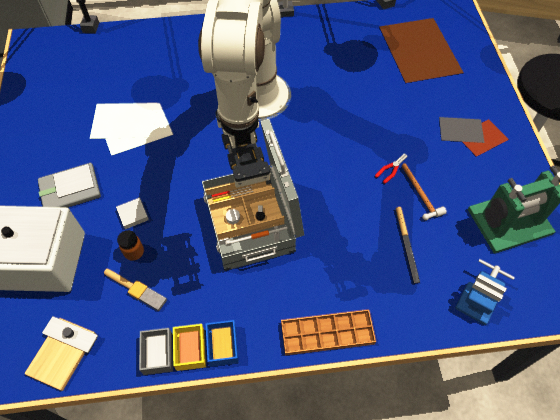

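Run:
```python
from h import *
p=np.load("pose.npy"); r0=ch2w(p,rod(0,.08)); print(r0)
for b in np.arange(0,1.0,.1).tolist()+[.885]: print(round(b,3),np.round((ch2w(p,rod(b,.08))-r0)*1000,1))
```

```text
[[ 0.59358452 -0.06174707  0.078     ]]
0.0 [[0. 0. 0.]]
0.1 [[ 0.1 -0.4  8. ]]
0.2 [[ 0.3 -1.6 15.9]]
0.3 [[ 0.6 -3.5 23.6]]
0.4 [[ 1.  -6.2 31.2]]
0.5 [[ 1.6 -9.7 38.4]]
0.6 [[  2.3 -13.8  45.2]]
0.7 [[  3.1 -18.6  51.5]]
0.8 [[  4.  -23.9  57.4]]
0.9 [[  5.  -29.9  62.7]]
0.885 [[  4.8 -28.9  61.9]]
```

```bash
python3 -m inch '[[[0.48,0,3,-15,0],[0.48,1,6,-40,0],[0.48,1.6,11.3,-70,0],[0.48,1.6,11.3,-100,0],[0.48,1.6,11.3,-130,0],[0.48,1.6,11.3,-160,0],[0.48,1.6,11.3,-190,0],[0.48,1.6,11.3,-215,0],[0.48,1.6,11.3,-235,0],[0.48,1.6,11.3,-250,0],[0.48,1.6,11.3,-250,0],[0.48,1.6,11.3,-250,0]]]'
python3 - <<'E'
from h import *
S=grab("scene","s8.png");grab("top","t8.png");s=env.observe();print(s["contact_force"],s["qpos"],s["tool_pos"],s["ee_rot"][:,0])
im=cv2.resize(cv2.imread("pics/s8.png")[135:255,190:310],(400,400),interpolation=cv2.INTER_CUBIC)
a=np.hstack([im,cv2.resize(cv2.imread("pics/t8.png")[100:300,230:430],(400,400))]);cv2.imwrite("pics/c8.png",a)
E
```

```text
t: 11.87
tool_pos: [0.5934, -0.0621, 0.1612]
ee_rot: [[0.987, 0.161, -0.002], [0.161, -0.987, -0.0], [-0.002, -0.0, -1.0]]
contact_force: [0.3, -0.6, 1.0]
width: 0.0239
[ 0.36734467 -0.65633441  0.44079136] [-16.85012442  28.04548199  26.60952389 101.94498852 -15.19819434
  53.45609887  25.46253125] [ 0.59476592 -0.06235247  0.1629757 ] [0.9868672  0.16152334 0.00182603]
```

View pics/c8.png

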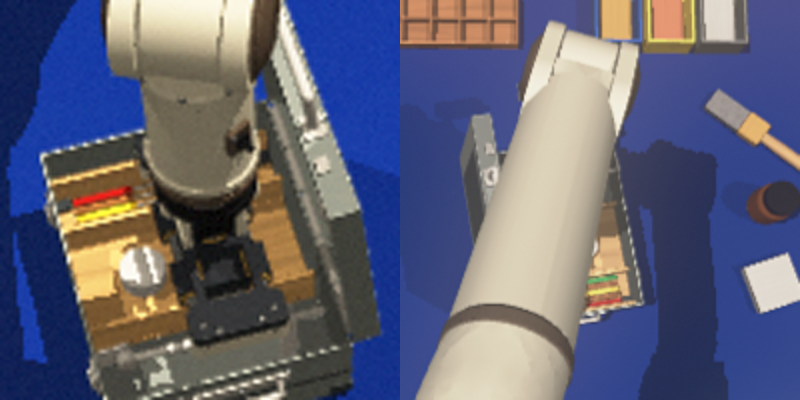

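View pics/t8.png

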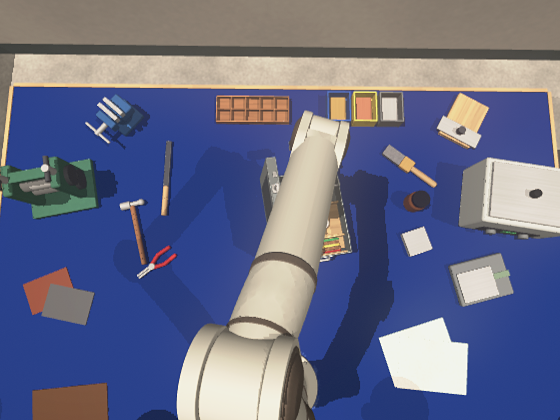

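```bash
python3 -m inch '[[[0.48,0,0,-15,0],[0.48,0,0,-35,0],[0.48,0,0,-50,0],[0.48,0,0,-55,0],[0.48,0,0,-55,0]]]'; python3 -m inch '[[[0.48,0,0,-10,0],[0.48,0,0,-20,0],[0.48,0,0,-30,0],[0.48,0,0,-36,0],[0.48,0,0,-36,0],[0.48,0,0,-36,0]]]'
python3 - <<'E'
from h import *
S=grab("scene","s9.png");grab("top","t9.png");s=env.observe();print(s["contact_force"],s["qpos"],s["tool_pos"],s["ee_rot"][:,0])
im=cv2.resize(cv2.imread("pics/s9.png")[135:255,190:310],(400,400),interpolation=cv2.INTER_CUBIC)
a=np.hstack([im,cv2.resize(cv2.imread("pics/t9.png")[100:300,230:430],(400,400))]);cv2.imwrite("pics/c9.png",a)
E
```

```text
t: 12.38
tool_pos: [0.5937, -0.0621, 0.1067]
ee_rot: [[0.987, 0.162, -0.001], [0.162, -0.987, 0.0], [-0.001, -0.0, -1.0]]
contact_force: [-0.0, 0.5, 0.3]
width: 0.0237
t: 12.88
tool_pos: [0.5934, -0.0622, 0.0701]
ee_rot: [[0.987, 0.162, -0.001], [0.162, -0.987, -0.0], [-0.001, -0.0, -1.0]]
contact_force: [-0.4, 0.8, 0.4]
width: 0.0238
[-0.68276514  0.24621196  1.12248075] [-14.28155707  35.24434881  23.43361626 104.67421451 -19.29057143
  43.99399698  28.66631047] [ 0.59413885 -0.06233629  0.07097319] [9.86777435e-01 1.62080502e-01 4.52980973e-04]
```

View pics/c9.png

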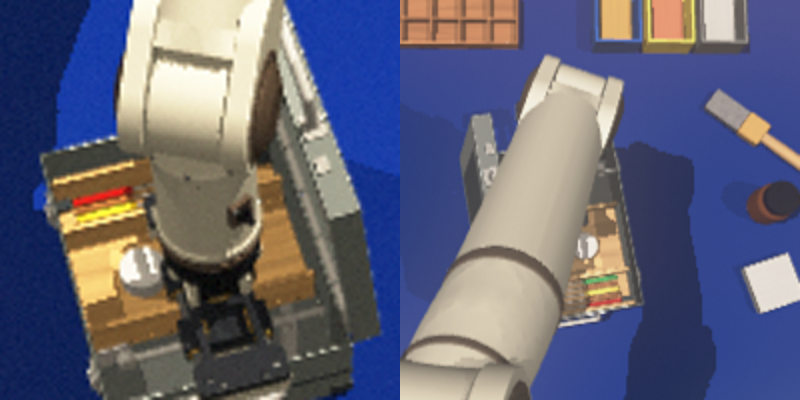

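Clean so far: the gripper is down around the rod, the lid is upright and there is no contact force. Close on the sleeve.

```bash
python3 -m inch '[[[1,0,0,0,0],[1,0,0,0,0],[1,0,0,0,0],[1,0,0,0,0],[1,0,0,0,0],[1,0,0,0,0]]]' 15
```

```text
t: 13.48
tool_pos: [0.5945, -0.0622, 0.0712]
ee_rot: [[0.987, 0.162, 0.001], [0.162, -0.987, -0.0], [0.001, 0.0, -1.0]]
contact_force: [2.0, 0.1, 1.5]
width: 0.0132
```

```bash
python3 -m inch '[[[1,0.1,-0.4,8,0],[1,0.3,-1.6,15.9,0],[1,0.6,-3.5,23.6,0],[1,1,-6.2,31.2,0],[1,1.6,-9.7,38.4,0],[1,2.3,-13.8,45.2,0],[1,3.1,-18.6,51.5,0],[1,3.5,-21.2,54.5,0],[1,4,-23.9,57.4,0],[1,4.5,-26.5,60,0],[1,4.8,-28.9,61.9,0],[1,4.8,-28.9,61.9,0],[1,4.8,-28.9,61.9,0],[1,4.8,-28.9,61.9,0]]]'
python3 - <<'E'
from h import *
S=grab("scene","s10.png");T=grab("top","t10.png");s=env.observe();print(s["contact_force"],s["tool_pos"])
p=np.load("pose.npy")
for X in(rod(.885,.169),rod(.885,.05)):print(proj(S,ch2w(p,X)),proj(T,ch2w(p,X)))
im=cv2.resize(cv2.imread("pics/s10.png")[135:255,190:310],(400,400),interpolation=cv2.INTER_CUBIC)
a=np.hstack([im,cv2.resize(cv2.imread("pics/t10.png")[100:300,230:430],(400,400))]);cv2.imwrite("pics/c10.png",a)
E
```

```text
t: 14.65
tool_pos: [0.5991, -0.0901, 0.1335]
ee_rot: [[0.987, 0.163, 0.001], [0.163, -0.987, 0.001], [0.001, -0.001, -1.0]]
contact_force: [2.6, 4.7, 3.4]
width: 0.0135
[3.16070114 4.37634795 3.30200452] [ 0.59907761 -0.09006035  0.13343252]
[[263.53329305 208.9525471 ]] [[296.82819966 179.01401952]]
[[237.84214712 232.93231646]] [[320.28152809 182.291764  ]]
```

View pics/c10.png

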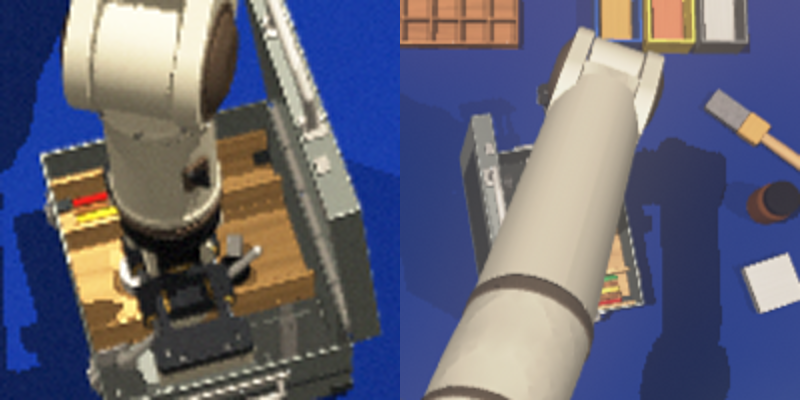

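```bash
python3 -m inch '[[[0.48,0,0,0,0],[0.48,0,0,0,0],[0.48,0,0,0,0],[0.48,0,0,0,0],[0.48,0,0,8,0],[0.48,0,0,25,0],[0.48,0,0,50,0],[0.48,0,0,80,0],[0.48,0,0,110,0],[0.48,0,-5,140,0],[0.48,-10,-10,170,0],[0.48,-25,-15,200,0],[0.48,-40,-20,230,0],[0.48,-55,-20,250,0],[0.48,-75,-20,270,0],[0.48,-85,-20,275,0],[0.48,-85,-20,275,0]]]'
python3 - <<'E'
from h import *
S=grab("scene","s11.png");T=grab("top","t11.png");s=env.observe();print(s["contact_force"],s["qpos"],s["tool_pos"])
p=np.load("pose.npy")
im=cv2.resize(cv2.imread("pics/s11.png")[155:255,200:300],(600,600),interpolation=cv2.INTER_CUBIC)
cv2.imwrite("pics/c11.png",im)
for b in(.82,.85,.885,.92,.95):
  for d in(.169,.117):print(b,d,(proj(S,ch2w(p,rod(b,d)))-[200,155]+.5)*6)
E
```

```text
t: 16.17
tool_pos: [0.5126, -0.1121, 0.4098]
ee_rot: [[0.987, 0.161, 0.004], [0.161, -0.987, 0.001], [0.004, -0.0, -1.0]]
contact_force: [0.0, -0.4, -0.6]
width: 0.0239
[ 0.6478821   0.12343876 -0.8711262 ] [-18.5510794    7.37424557  31.27081907  94.60897456  -3.92724916
  79.10775247  22.6062535 ] [ 0.51357572 -0.11079767  0.40707788]
0.82 0.169 [[402.99717908 330.5551473 ]]
0.82 0.117 [[328.03666705 393.65710302]]
0.85 0.169 [[394.47200045 328.67683437]]
0.85 0.117 [[322.12623845 392.48943296]]
0.885 0.169 [[384.19975828 326.71528262]]
0.885 0.117 [[315.02439504 391.28263434]]
0.92 0.169 [[373.58787817 325.00598627]]
0.92 0.117 [[307.70858249 390.2457991 ]]
0.95 0.169 [[364.23149752 323.74518041]]
0.95 0.117 [[301.27445523 389.49419515]]
```

View pics/c11.png

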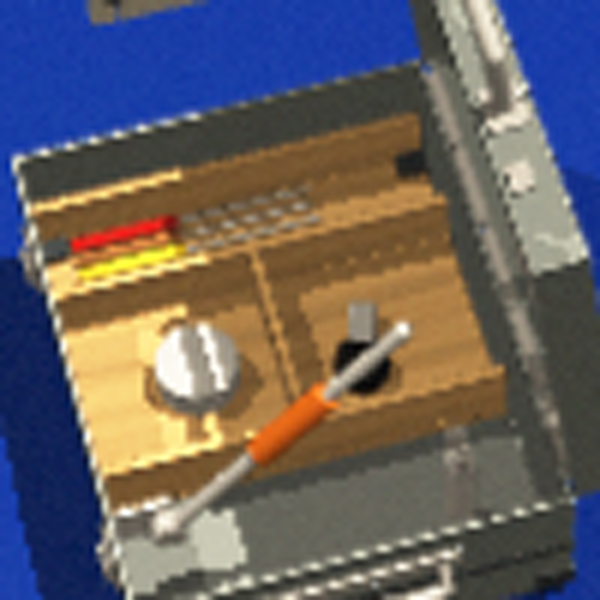

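View pics/s11.png

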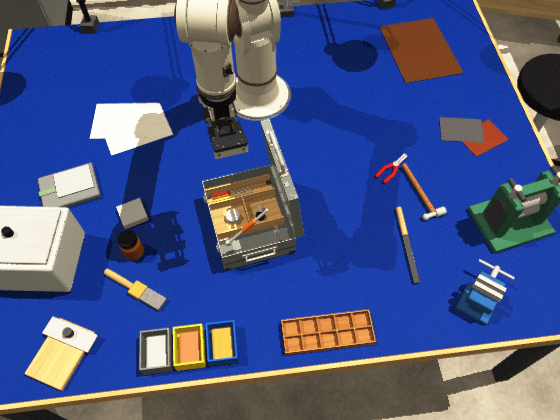

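View pics/t11.png

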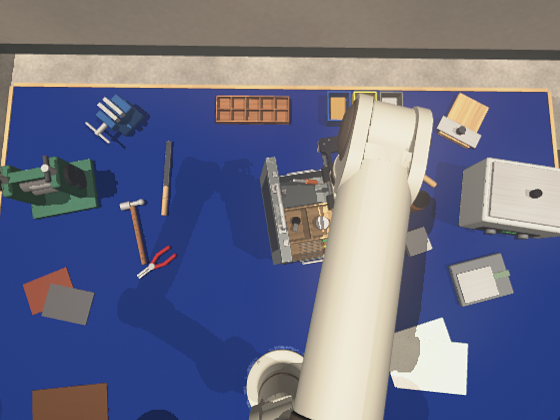

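Run:
```python
from h import *
S=grab("scene");T=grab("top");p=np.load("pose.npy")
im=cv2.resize(cv2.imread("pics/s11.png")[195:255,220:280],(600,600),interpolation=cv2.INTER_CUBIC)
for d in(0,.067,.117,.169): print(d,[((proj(S,ch2w(p,rod(b,d)))-[220,195]+.5)*10).round().tolist() for b in(.82,.85,.885)])
im2=cv2.resize(cv2.imread("pics/t11.png")[155:215,265:325],(600,600),interpolation=cv2.INTER_CUBIC)
for d in(0,.067,.117,.169): print(d,[((proj(T,ch2w(p,rod(b,d)))-[265,155]+.5)*10).round().tolist() for b in(.82,.85,.885)])
cv2.imwrite("pics/c11b.png",im);cv2.imwrite("pics/c11t.png",im2)
```

```text
0 [[[82.0, 479.0]], [[82.0, 479.0]], [[82.0, 479.0]]]
0.067 [[[231.0, 353.0]], [[225.0, 352.0]], [[219.0, 351.0]]]
0.117 [[[347.0, 256.0]], [[337.0, 254.0]], [[325.0, 252.0]]]
0.169 [[[472.0, 151.0]], [[457.0, 148.0]], [[440.0, 145.0]]]
0 [[[645.0, 290.0]], [[645.0, 290.0]], [[645.0, 290.0]]]
0.067 [[[515.0, 277.0]], [[520.0, 276.0]], [[527.0, 274.0]]]
0.117 [[[409.0, 267.0]], [[419.0, 264.0]], [[431.0, 260.0]]]
0.169 [[[292.0, 256.0]], [[306.0, 251.0]], [[323.0, 245.0]]]
```

View pics/c11b.png

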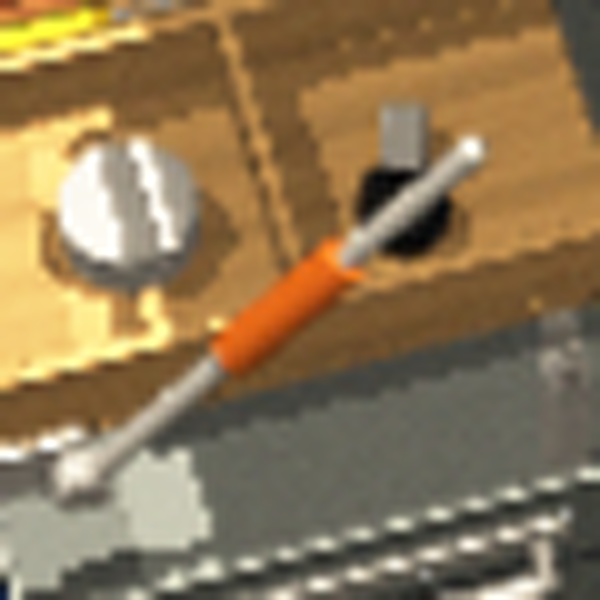

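View pics/c11t.png

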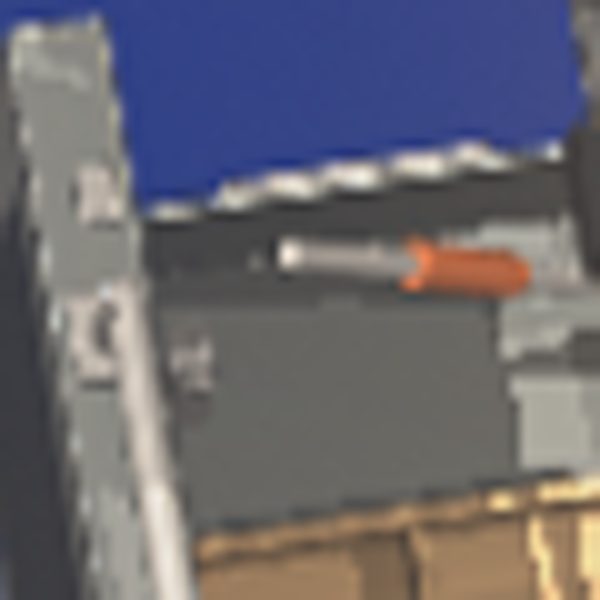

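Run:
```python
from h import *
p=np.load("pose.npy"); c=np.array([.5134,-.1106,.4074])
for b in(.82,.84,.86,.885,.9):
    w=ch2w(p,rod(b,.08))[0]+[0,0,.002]; print(b,w,((w-c)*1000).round(1))
```

```text
0.82 [ 0.5977554  -0.08682489  0.13849167] [  84.4   23.8 -268.9]
0.84 [ 0.59794911 -0.08798956  0.13957145] [  84.5   22.6 -267.8]
0.86 [ 0.59814632 -0.0891753   0.14062741] [  84.7   21.4 -266.8]
0.885 [ 0.59839763 -0.09068638  0.1419132 ] [  85.    19.9 -265.5]
0.9 [ 0.59855093 -0.09160809  0.14266615] [  85.2   19.  -264.7]
```

```bash
python3 -m inch '[[[0.48,10,0,-5,0],[0.48,30,5,-15,0],[0.48,50,10,-35,0],[0.48,70,15,-60,0],[0.48,84.4,23.8,-90,0],[0.48,84.4,23.8,-120,0],[0.48,84.4,23.8,-150,0],[0.48,84.4,23.8,-180,0],[0.48,84.4,23.8,-205,0],[0.48,84.4,23.8,-230,0],[0.48,84.4,23.8,-250,0],[0.48,84.4,23.8,-262,0],[0.48,84.4,23.8,-269,0],[0.48,84.4,23.8,-269,0],[1,84.4,23.8,-269,0],[1,84.4,23.8,-269,0],[1,84.4,23.8,-269,0],[1,84.4,23.8,-269,0],[1,84.4,23.8,-269,0],[1,84.4,23.8,-269,0]]]' 20
```

```text
t: 18.03
tool_pos: [0.5988, -0.0874, 0.1396]
ee_rot: [[0.987, 0.162, 0.002], [0.162, -0.987, 0.0], [0.002, 0.0, -1.0]]
contact_force: [-0.6, -0.6, 0.6]
width: 0.0136
```

```bash
python3 -m inch '[[[1,0.1,-1.2,1.1,0],[1,0.3,-2.4,2.1,0],[1,0.6,-3.9,3.4,0],[1,0.6,-3.9,3.4,0],[1,0.6,-3.9,3.4,0]]]'
python3 - <<'E'
from h import *
S=grab("scene","s12.png");p=np.load("pose.npy");print(env.observe()["contact_force"])
im=cv2.resize(cv2.imread("pics/s12.png")[195:255,220:280],(600,600),interpolation=cv2.INTER_CUBIC);cv2.imwrite("pics/c12.png",im)
E
```

```text
t: 18.45
tool_pos: [0.5991, -0.0903, 0.1422]
ee_rot: [[0.987, 0.163, 0.001], [0.163, -0.987, 0.001], [0.001, -0.001, -1.0]]
contact_force: [3.0, 2.3, -2.3]
width: 0.0131
[ 2.91206005  2.98253878 -2.13150467]
```

View pics/c12.png

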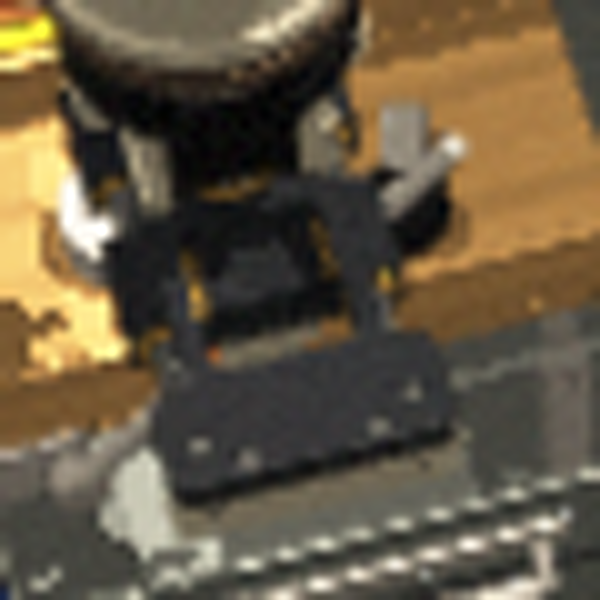

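```bash
python3 -m inch '[[[1,0.2,-1.5,1.2,0],[1,0.5,-3,2.5,0],[1,0.5,-3,2.5,0],[1,0.5,-3,2.5,0]]]'
python3 - <<'E'
from h import *
S=grab("scene","s13.png");p=np.load("pose.npy");print(env.observe()["contact_force"])
im=cv2.resize(cv2.imread("pics/s13.png")[195:255,220:280],(600,600),interpolation=cv2.INTER_CUBIC);cv2.imwrite("pics/c13.png",im)
E
```

```text
t: 18.83
tool_pos: [0.5997, -0.0938, 0.1448]
ee_rot: [[0.987, 0.163, 0.001], [0.163, -0.987, 0.0], [0.001, -0.0, -1.0]]
contact_force: [3.5, 2.7, -1.4]
width: 0.0133
[ 2.94596346  3.16997232 -0.80586622]
```

View pics/c13.png

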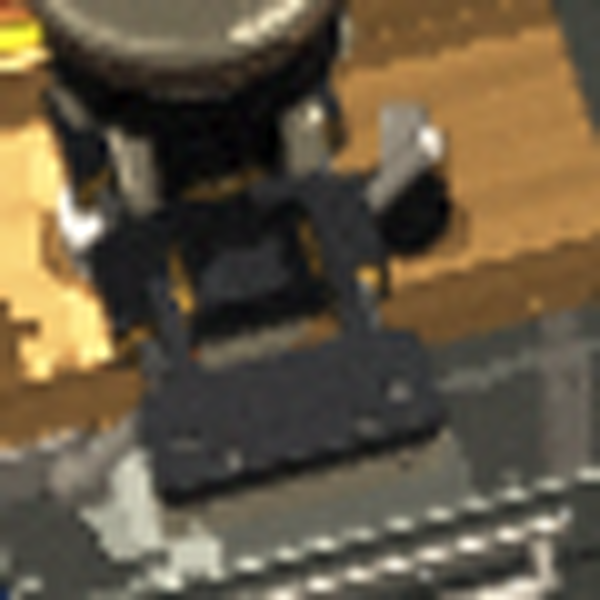

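```bash
python3 -m inch '[[[0.48,0,0,0,0],[0.48,0,0,0,0],[0.48,0,0,0,0],[0.48,0,0,0,0],[0.48,0,0,8,0],[0.48,0,0,25,0],[0.48,0,0,50,0],[0.48,0,0,80,0],[0.48,0,0,110,0],[0.48,0,-5,140,0],[0.48,-10,-10,170,0],[0.48,-25,-15,200,0],[0.48,-40,-20,230,0],[0.48,-55,-20,250,0],[0.48,-75,-20,270,0],[0.48,-85,-20,275,0],[0.48,-85,-20,275,0]]]'
python3 - <<'E'
from h import *
S=grab("scene","s14.png");T=grab("top","t14.png");s=env.observe();print(s["contact_force"],s["qpos"],s["tool_pos"])
a=cv2.resize(cv2.imread("pics/s14.png")[195:255,220:280],(600,600),interpolation=cv2.INTER_CUBIC)
b=cv2.resize(cv2.imread("pics/t14.png")[155:215,265:325],(600,600),interpolation=cv2.INTER_CUBIC)
cv2.imwrite("pics/c14.png",np.hstack([a[:400,200:],b[100:500,:400]]))
p=np.load("pose.npy")
for b in(.85,.885,.92):print(b,((proj(S,ch2w(p,rod(b,.169)))-[220,195]+.5)*10-[200,0]).round(),((proj(T,ch2w(p,rod(b,.169)))-[265,155]+.5)*10+[400,-100]).round())
E
```

```text
t: 20.3
tool_pos: [0.5131, -0.1153, 0.4219]
ee_rot: [[0.987, 0.161, 0.004], [0.161, -0.987, 0.001], [0.004, -0.0, -1.0]]
contact_force: [0.2, -0.6, -0.1]
width: 0.0235
[-0.12532742  0.05758278 -0.17298311] [-18.56452575   7.2585681   31.679141    93.27076278  -3.89534376
  80.56289245  22.90525613] [ 0.51407558 -0.11390779  0.41901696]
0.85 [[257. 148.]] [[706. 151.]]
0.885 [[240. 145.]] [[723. 145.]]
0.92 [[223. 142.]] [[741. 139.]]
```

View pics/c14.png

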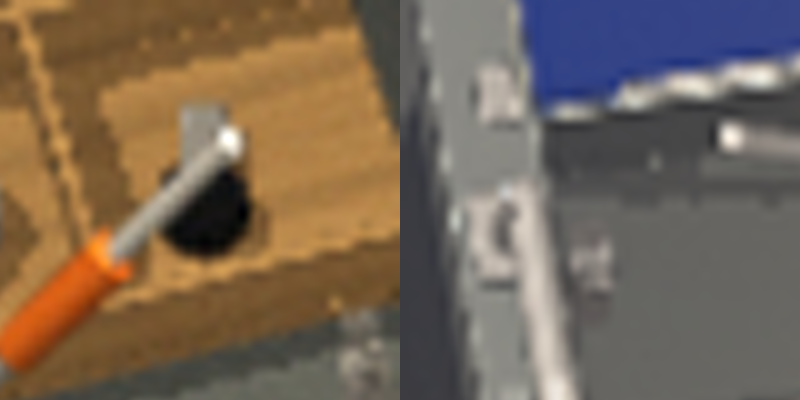

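Run:
```python
from h import *
S=grab("scene");T=grab("top");p=np.load("pose.npy")
ims=[]
for f,n,o in((S,"s14",(235,110)),(T,"t14",(245,145))):
    im=cv2.resize(cv2.imread(f"pics/{n}.png")[o[1]:o[1]+100,o[0]:o[0]+80],None,fx=5,fy=5,interpolation=cv2.INTER_CUBIC)
    for a,c in((1.40,(0,0,255)),(1.47,(0,255,0))):
        for y in(-.045,.045):
            u=(proj(f,ch2w(p,handle(a)+[0,y,0]))[0]-o+.5)*5; cv2.circle(im,tuple(int(v) for v in u),3,c,-1)
    ims.append(im)
cv2.imwrite("pics/c15.png",np.hstack(ims))
h0=ch2w(p,handle(0))[0];c=np.array([.5134+.0006+.0005-0,-.1106-.0039-.003,.4074+.0034+.0025+.0])
for a in(1.47,1.44,1.4):print(a,ch2w(p,handle(a))[0])
print(c)
```

```text
1.47 [0.4949246  0.01336432 0.33998891]
1.44 [0.4961539  0.00597303 0.33949488]
1.4 [ 0.49778814 -0.00385296  0.33848702]
[ 0.5145 -0.1175  0.4133]
```

View pics/c15.png

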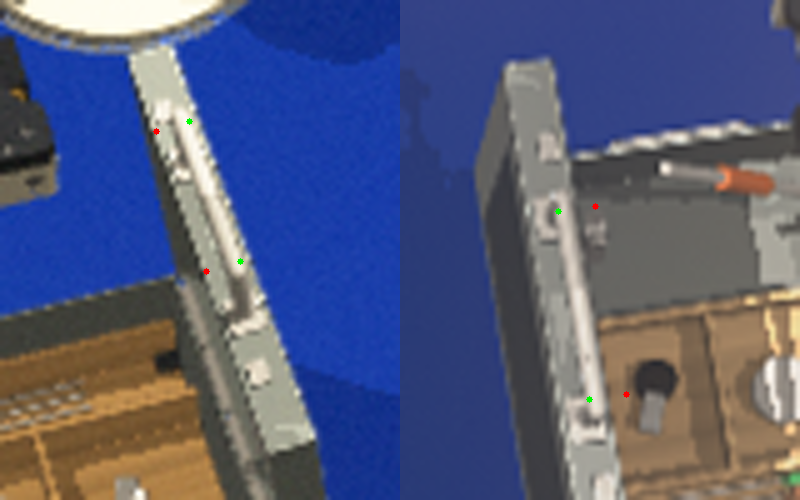

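```bash
python3 -m inch '[[[0.2,0,0,0,-7],[0.2,0,0,0,-14],[0.2,0,0,0,-21],[0.2,0,0,0,-28],[0.2,0,0,0,-35],[0.2,0,0,5,-42],[0.2,0,0,5,-49],[0.2,0,10,5,-56],[0.2,-5,25,5,-63],[0.2,-10,45,5,-70],[0.2,-15,65,5,-77],[0.2,-18,85,5,-84],[0.2,-18,105,5,-90],[0.2,-18,118,5,-90],[0.2,-18,124,5,-90],[0.2,-18,124,5,-90],[0.2,-18,124,5,-90]]]'
python3 - <<'E'
from h import *
S=grab("scene","s16.png");s=env.observe();print(s["contact_force"],s["qpos"],s["tool_pos"],s["ee_rot"][:,0])
E
```

```text
t: 21.92
tool_pos: [0.4963, 0.0094, 0.4236]
ee_rot: [[0.163, -0.987, -0.002], [-0.987, -0.163, -0.001], [0.001, 0.002, -1.0]]
contact_force: [-0.2, -0.2, 0.8]
width: 0.0368
[-0.2119069   0.06200899  0.01686306] [-34.09513246   3.21419108  31.69925981  96.44874899  -1.63581381
  80.88071522 -82.890118  ] [0.49626736 0.00867911 0.42391664] [ 0.16134554 -0.98689732  0.00114019]
```

View pics/s16.png

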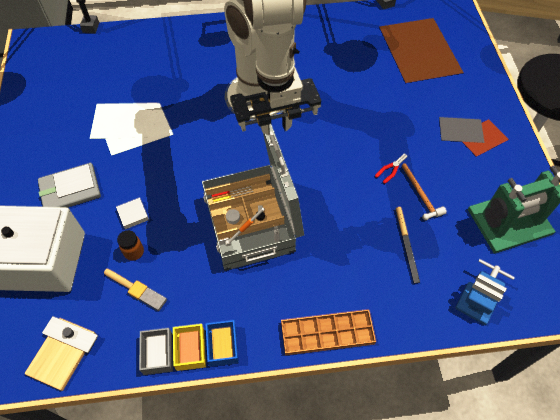

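```bash
python3 -m inch '[[[0.2,0,0,-20,0],[0.2,0,0,-40,0],[0.2,0,0,-60,0],[0.2,0,0,-75,0],[0.2,0,0,-85,0],[0.2,0,0,-92,0],[0.2,0,0,-92,0],[0.2,0,0,-92,0],[1,0,0,-92,0],[1,0,0,-92,0],[1,0,0,-92,0],[1,0,0,-92,0],[1,0,0,-92,0],[1,0,0,-92,0],[1,0,0,-92,0],[1,0,0,-92,0]]]' 20
python3 - <<'E'
from h import *
S=grab("scene","s17.png");cv2.imwrite("pics/c17.png",cv2.resize(cv2.imread("pics/s17.png")[100:260,190:330],(525,600)))
p=np.load("pose.npy");g=np.array([.4959,.0103,.3323])
a0=1.462
for a in(1.4,1.3,1.2,1.1,1.05,1.0,.95,.9,.87,.85):print(a,np.round((ch2w(p,handle(a))-ch2w(p,handle(a0)))*1000,1))
E
```

```text
t: 23.3
tool_pos: [0.4963, 0.0099, 0.3329]
ee_rot: [[0.162, -0.987, 0.001], [-0.987, -0.162, 0.0], [-0.0, -0.001, -1.0]]
contact_force: [0.2, -0.7, 2.4]
width: 0.0091
1.4 [[  2.5 -15.2  -1.4]]
1.3 [[  6.6 -39.6  -5.6]]
1.2 [[ 10.5 -63.3 -12.3]]
1.1 [[ 14.4 -86.4 -21.4]]
1.05 [[ 16.2 -97.5 -26.8]]
1.0 [[  18.  -108.3  -32.8]]
0.95 [[  19.8 -118.9  -39.3]]
0.9 [[  21.5 -129.1  -46.3]]
0.87 [[  22.5 -135.1  -50.7]]
0.85 [[  23.1 -139.   -53.8]]
```

View pics/c17.png

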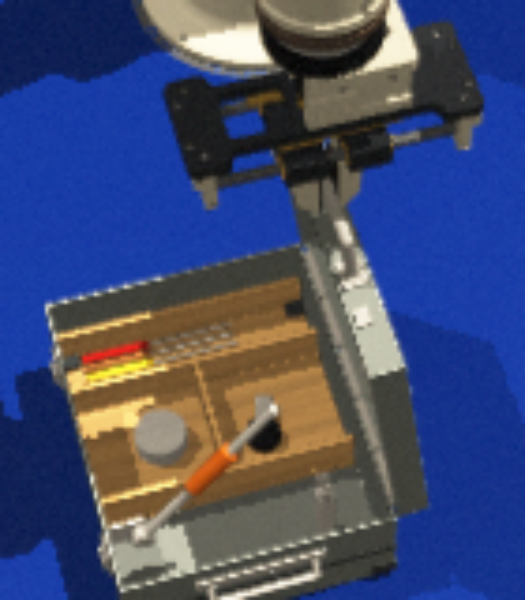

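```bash
python3 -m inch '[[[1,1,-6,-0.5,0],[1,2.5,-15,-1.4,0],[1,4.5,-27,-3,0],[1,6.6,-39.6,-5.6,0],[1,8.5,-51.5,-9,0],[1,10.5,-63.3,-12.3,0],[1,12.5,-75,-17,0],[1,14.4,-86.4,-21.4,0],[1,16.2,-97.5,-26.8,0],[1,18,-108.3,-32.8,0],[1,18,-108.3,-32.8,0],[1,18,-108.3,-32.8,0]]]'
python3 - <<'E'
from h import *
S=grab("scene","s18.png");cv2.imwrite("pics/c18.png",cv2.resize(cv2.imread("pics/s18.png")[140:260,190:310],(600,600),interpolation=cv2.INTER_CUBIC))
T=grab("top","t18.png");cv2.imwrite("pics/c18t.png",cv2.resize(cv2.imread("pics/t18.png")[150:250,245:345],(600,600),interpolation=cv2.INTER_CUBIC))
p=np.load("pose.npy");print((proj(S,ch2w(p,slot(1.0)))-[190,140]+.5)*5,(proj(T,ch2w(p,slot(1.0)))-[245,150]+.5)*6)
E
```

```text
t: 24.35
tool_pos: [0.5142, -0.0997, 0.2992]
ee_rot: [[0.16, -0.987, -0.0], [-0.987, -0.16, -0.001], [0.001, 0.0, -1.0]]
contact_force: [2.1, -1.2, -0.6]
width: 0.0094
[[398.51260797 331.36193379]] [[280.87794963 177.8809441 ]]
```

View pics/c18.png

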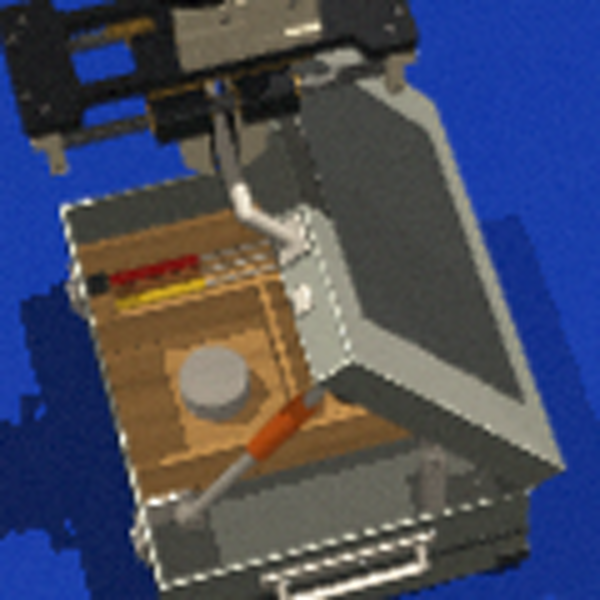

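View pics/c18t.png

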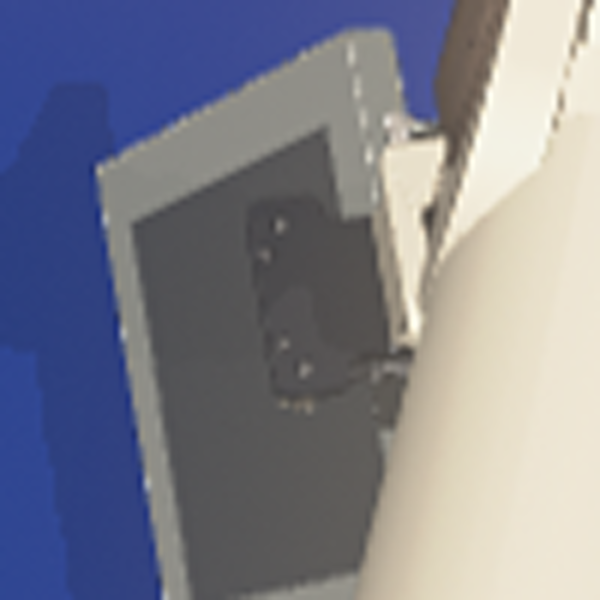

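```bash
python3 -m inch '[[[1,0.9,-5.3,-3.2,0],[1,1.8,-10.6,-6.5,0],[1,2.3,-13.7,-8.5,0],[1,2.9,-17,-11,0],[1,3.5,-20.8,-13.5,0],[1,3.5,-20.8,-13.5,0]]]'; python3 -m inch '[[[1,0.3,-2,-1.5,0],[1,0.7,-4,-3,0],[1,1,-6,-4.4,0],[1,1,-6,-4.4,0],[1,1,-6,-4.4,0]]]';python3 - <<'E'
from h import *
S=grab("scene","s19.png");cv2.imwrite("pics/c19.png",cv2.resize(cv2.imread("pics/s19.png")[140:260,190:310],(600,600),interpolation=cv2.INTER_CUBIC))
E
```

```text
t: 24.95
tool_pos: [0.5175, -0.12, 0.2855]
ee_rot: [[0.161, -0.987, -0.0], [-0.987, -0.161, -0.0], [0.0, 0.001, -1.0]]
contact_force: [0.8, -0.7, -0.9]
width: 0.009
t: 25.37
tool_pos: [0.5184, -0.1251, 0.2816]
ee_rot: [[0.162, -0.987, -0.001], [-0.987, -0.162, 0.0], [-0.0, 0.001, -1.0]]
contact_force: [-1.3, -0.5, -1.0]
width: 0.009
```

View pics/c19.png

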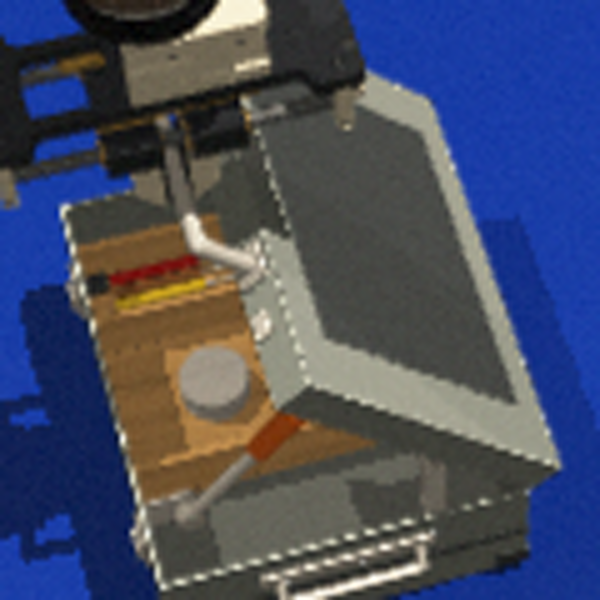

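```bash
python3 -m inch '[[[1,0.3,-2,-1.6,0],[1,0.3,-2,-1.6,0],[1,0.3,-2,-1.6,0]]]';python3 -m inch '[[[1,0.3,-1.9,-1.5,0],[1,0.3,-1.9,-1.5,0],[1,0.3,-1.9,-1.5,0]]]'; python3 -m inch '[[[1,0.3,-1.9,-1.6,0],[1,0.3,-1.9,-1.6,0],[1,0.3,-1.9,-1.6,0]]]'
```

```text
t: 25.67
tool_pos: [0.5186, -0.126, 0.2807]
ee_rot: [[0.163, -0.987, -0.001], [-0.987, -0.163, 0.002], [-0.002, 0.0, -1.0]]
contact_force: [-4.7, 3.1, 6.4]
width: 0.009
t: 25.92
tool_pos: [0.5188, -0.1267, 0.2801]
ee_rot: [[0.164, -0.986, -0.001], [-0.986, -0.164, 0.004], [-0.005, 0.0, -1.0]]
contact_force: [-7.9, 6.2, 14.0]
width: 0.0092
t: 26.17
tool_pos: [0.5192, -0.1271, 0.2792]
ee_rot: [[0.165, -0.986, -0.001], [-0.986, -0.165, 0.007], [-0.007, -0.0, -1.0]]
contact_force: [-10.9, 10.5, 20.5]
width: 0.0096
```

```bash
python3 -m inch '[[[1,-0.4,2.5,2.2,0],[1,-0.7,4.5,3.7,0],[1,-0.7,4.5,3.7,0]]]';python3 - <<'E'
from h import *
S=grab("scene","s20.png");o=np.array([205,195])
im=cv2.resize(cv2.imread("pics/s20.png")[195:255,205:275],None,fx=10,fy=10,interpolation=cv2.INTER_CUBIC)
p=np.load("pose.npy")
for b,c in((.84,(0,0,255)),(.885,(0,255,0)),(.93,(255,0,0))):
  for d in(0,.04,.067,.117):
    u=(proj(S,ch2w(p,rod(b,d)))[0]-o+.5)*10; cv2.circle(im,tuple(int(v) for v in u),3,c,-1)
cv2.imwrite("pics/c20.png",im)
E
```

```text
t: 26.42
tool_pos: [0.5189, -0.1253, 0.2808]
ee_rot: [[0.164, -0.987, -0.0], [-0.987, -0.164, 0.001], [-0.001, -0.0, -1.0]]
contact_force: [-1.9, 2.9, 0.3]
width: 0.0093
```

View pics/c20.png

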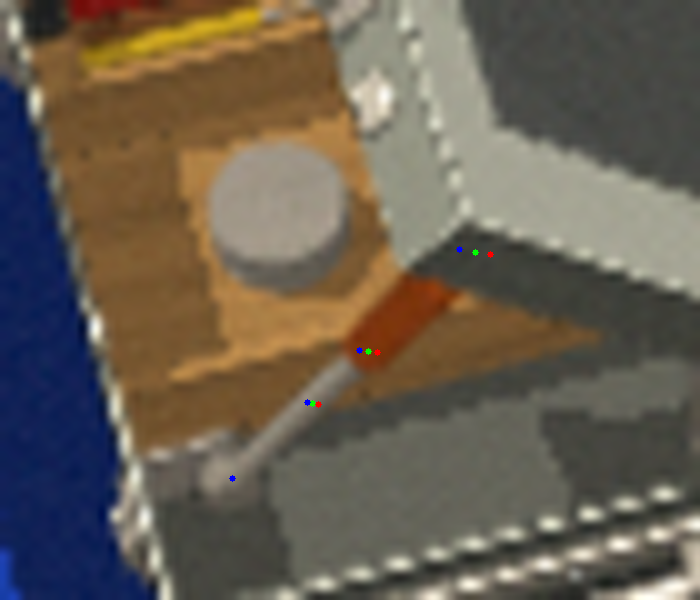

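```bash
python3 -m inch '[[[0.65,0,0,0,0],[0.65,0,0,0,0],[0.65,0,0,0,0],[0.65,0,0,0,0],[0.65,0,0,0,0]]]';python3 - <<'E'
from h import *
S=grab("scene","s21.png");o=np.array([205,195])
im=cv2.resize(cv2.imread("pics/s21.png")[140:260,190:310],None,fx=5,fy=5,interpolation=cv2.INTER_CUBIC)
cv2.imwrite("pics/c21.png",im)
E
```

```text
t: 26.88
tool_pos: [0.519, -0.1272, 0.2809]
ee_rot: [[0.162, -0.987, 0.001], [-0.987, -0.162, -0.001], [0.001, -0.0, -1.0]]
contact_force: [-0.4, -0.6, 0.2]
width: 0.0163
```

View pics/c21.png

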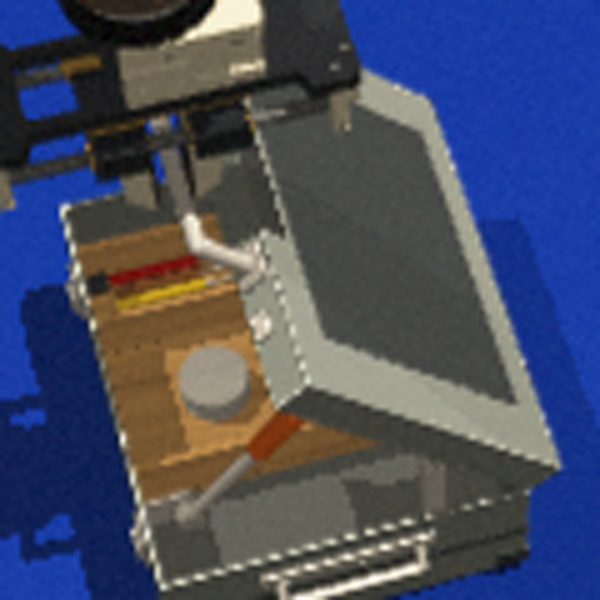

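Released and the lid held with zero tool force. Withdraw straight up, then clear to the side.

```bash
python3 -m inch '[[[0.65,0,0,4,0],[0.65,0,0,12,0],[0.65,0,0,25,0],[0.65,0,0,45,0],[0.65,0,0,70,0],[0.65,0,0,100,0],[0.65,0,-10,130,0],[0.65,-10,-40,140,0],[0.65,-25,-75,140,0],[0.65,-40,-110,140,0],[0.65,-50,-140,140,0],[0.65,-55,-150,140,0],[0.65,-55,-150,140,0],[0.65,-55,-150,140,0],[0.65,-55,-150,140,0]]]';python3 - <<'E'
from h import *
S=grab("scene","s22.png");T=grab("top","t22.png");p=np.load("pose.npy")
ims=[]
for f,n,o in((S,"s22",(190,140)),(T,"t22",(250,145))):
    im=cv2.resize(cv2.imread(f"pics/{n}.png")[o[1]:o[1]+120,o[0]:o[0]+110],None,fx=3.6,fy=3.6,interpolation=cv2.INTER_CUBIC)
    for a,c in((.80,(0,0,255)),(.87,(0,255,0)),(.94,(255,0,0))):
        for y in(-.045,.045):
            u=(proj(f,ch2w(p,handle(a)+[0,y,0]))[0]-o+.5)*3.6; cv2.circle(im,tuple(int(v) for v in u),2,c,-1)
    ims.append(im)
cv2.imwrite("pics/c22.png",np.hstack(ims));print(env.observe()["contact_force"])
E
```

```text
t: 28.18
tool_pos: [0.465, -0.2747, 0.4209]
ee_rot: [[0.165, -0.986, 0.0], [-0.986, -0.165, 0.001], [-0.001, -0.001, -1.0]]
contact_force: [0.8, 0.1, 0.9]
width: 0.0161
[0.18695774 0.01886088 0.69133121]
```

View pics/c22.png

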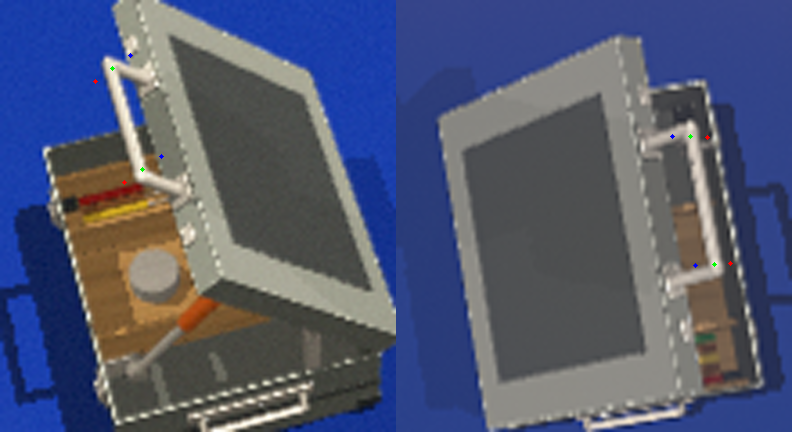

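View pics/s22.png

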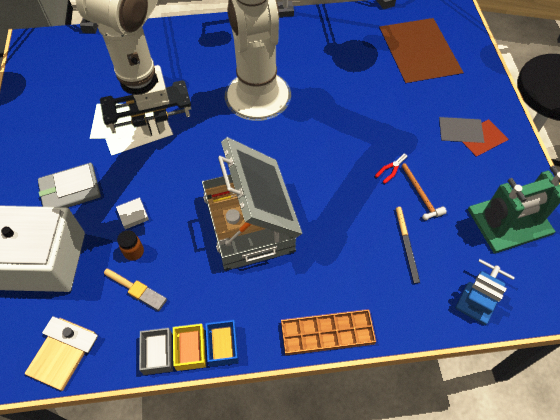

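The handle lies on the 0.87 rad markers (green) in both views. The lid is propped, the arm is clear and the bench items haven't moved.

Run:
```python
from rig import ticket
print(ticket.job_done())
```

```text
the job is handed in; nothing more can be done
None
```

The chest lid is open and resting on the prop rod, and I handed the job in at about 28 s of the 64 s allowed. No verdict was reported.

- **What I did:** I lifted the lid by its bar handle to about 1.46 rad. I then swung the rod up by its orange grip and lowered the lid, still held, until the rod carried it. I let go and moved the arm clear.
- **Rod correction:** The first swing stopped short at about 0.82 rad, probably because the gripper body touched the rod. I gripped it again and set it to about 0.90, which is within the 0.05 the slot takes in from the 0.885 seat.
- **Turn correction:** I first turned the wrist the wrong way, which put the arm over the open lid, so I backed out and turned the other way. I saw no contact, and the lid stayed up.
- **Last checks:**
  - The lid handle lines up with 0.87 rad in both camera views.
  - Pressing the lid down gave up to about 20 N, with almost no movement.
  - The lid held after I let go, and the force on the tool was zero within noise.
  - The bench items and the tin look unmoved. The magnifier was hidden under the lid in the last pictures and was last seen in place just before I lowered it.
- **Not seen directly:** The rod's end in the slot is hidden under the lid. That it is seated is inferred from the lid angle, the visible part of the rod and the resistance to pressing.

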